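File a shell from the display cover in the specimen drawer

TASK

Reach the hook into the low clear display cover, draw the small white carrier box (with the orange bar) right out of it onto the open table without putting the fingers on it while it is inside, and lay the hook back on the table. Then pull the cabinet's top drawer out to its stop and gently set the carrier, upright and lengthwise, on the yellow liner in the drawer; leave the drawer out and the other specimens and glassware where they are.

Things in the scene. Friction and masses are not known exactly. Their poses are not given: they have to be found in the camera images.
- case: Fixed clear display cover, 200 (x) x 220 (y) x 110 mm high, walls and roof 5 mm, no floor; its -x side (towards the robot) is open, 105 mm high. Origin on the table mid-footprint; the mouth lies 100 mm from it along -x. Cork balls (to 46 mm) sit on the roof's far corners. It stands left or right of the midline, the cabinet on the other side.
- carrier_bar (a point): Centre of the carrier's orange grip bar, 52 mm above its underside. Loose, 0.14 kg: open white box 80 (x) x 56 (y) x 28 mm, walls and floor 3 mm; bar 12 (x) x 56 (y) x 10 mm over its middle on two side posts. A shell 20 mm high is fixed in its +x half; the -x half is empty, so the hook's tip can drop in behind the -x wall. Starts in the cover, -x end to the mouth within 25 degrees.
- hook_grip (a point): Centre of the hook's wooden handle, half-way up. Loose, 0.16 kg. Handle 110 (x) x 24 (y) x 40 mm high, flat on the table. A 10 x 5 mm steel shaft runs from it along +x, its top 39 mm above the underside, to a turned-down tip, 5 (x) x 18 (y) mm, reaching down level with the handle's underside. Centre of mass about 15 mm ahead (+x) of this point.
- hook_tip (a point): Lower end of the hook's turned-down tip: 162.5 mm along the hook's +x from the middle of the handle, level with the handle's underside.
- cabinet: Fixed grey specimen cabinet, 220 (x) x 260 (y) x 160 mm high, origin on the table at the middle of its footprint; its front faces its own -x, 110 mm from the origin. Only the top drawer opens (the lower front is fixed). A green book (18 mm thick) lies on its top, from 10 mm in front of the origin backwards.
- drawer_handle (a point): Centre of the top drawer's steel bar handle: a round bar of 11 mm diameter, 120 mm long along the cabinet's y, 35 mm in front of the drawer's face, 122 mm above the table (38 mm below the cabinet top). It moves with the drawer.
- drawer (a joint): Top drawer's slide in m: 0 shut, 0.15 at its stop, growing along the cabinet's -x; pulled with 1 to 3 N, stays where left. Three lengthwise compartments, left, middle, right, 71 mm wide, 175 mm long (from 16 mm behind the drawer's face), floor 88 mm above the table, dividers 30 mm high over it, top of the drawer's front 146 mm above the table.
- liner: Yellow plastic liner, 145 (x) x 64 (y) x 4 mm, loose, lying on the floor of one of the three compartments (which one varies); origin at the centre of its underside, axes about as the cabinet's. It rides with the drawer. The other two compartments hold the urchin and the coral.
- urchin: Brown sea urchin shell, 54 mm across, 32 mm high, loose in a drawer compartment; origin under its centre.
- coral: White coral on a wooden plate 50 x 44 mm, 44 mm high, loose in a drawer compartment; origin under its centre.
- whelk: Pale whelk, 42 mm across, 46 mm high, on the table left of the hook; origin under its centre.
- limpet: White limpet, 44 mm across, 20 mm high, on the table right of the hook; origin under its centre.
- jar: Amber jar, 48 mm across, 85 mm high, beyond the hook; origin under its centre.
- dish: Glass dish, 90 mm across, 16 mm high; origin under its centre.
- beaker: Glass beaker, 56 mm across, 60 mm high; origin under its centre.
- cowrie: Dark cowrie, 42 mm across, 25 mm high; origin under its centre.

How it is judged (in metres and radians):
On the way, in this order (a step that is already met when the one before it is completed fails the run):
1. the hook bears on the carrier while the carrier is still in the cover (contact force between hook and carrier above 0.1 N and x of carrier_bar in the frame of case above -0.13 m and y of carrier_bar in the frame of case between -0.11 and 0.11 m and height (world z) of carrier_bar below 0.1 m).
2. the carrier stands wholly outside the cover, upright on the table (x of carrier_bar in the frame of case below -0.14 m and height (world z) of carrier_bar below 0.062 m and angle between carrier_bar's own z axis and vertical below 0.15 rad), for 0.1 s.
3. the hook lies on the table, let go (height (world z) of hook_grip below 0.028 m and contact force between the fingers and hook below 0.1 N), for 0.1 s.
4. the drawer is out at its stop (value of joint drawer above 0.144 m), for 0.2 s.
At the end, for the whole second after the job is handed in: Drawer within 10 mm of its stop (0.15 m); carrier at rest on the yellow liner, its bar within 14 mm sideways and 70 mm lengthwise of the liner's centre, upright within 0.1 rad, lengthwise within 0.25 rad; hook lying on the table (handle's middle below 28 mm), at rest (value of joint drawer above 0.14 m and y of carrier_bar in the frame of liner between -0.014 and 0.014 m and x of carrier_bar in the frame of liner between -0.07 and 0.07 m and z of carrier_bar in the frame of liner between 0.048 and 0.064 m and angle between carrier_bar's own z axis and vertical below 0.1 rad and angle between the x axis of carrier_bar and the x axis of liner, either way round below 0.25 rad and linear speed of each of carrier, hook below 0.02 m/s and height (world z) of hook_grip between 0.005 and 0.028 m); the robot touches nothing.
It fails at once if the fingers touch the carrier while it is still in the cover (contact force between the fingers and carrier above 0.3 N and (x of carrier_bar in the frame of case above -0.13 m and y of carrier_bar in the frame of case between -0.11 and 0.11 m and height (world z) of carrier_bar below 0.1 m)).
It fails at once if the carrier is tipped over (more than 0.6 rad) (angle between carrier_bar's own z axis and vertical above 0.6 rad).
It fails at once if the carrier is dropped or thrown (faster than 0.6 m/s with no finger on it) (linear speed of carrier above 0.6 m/s and contact force between the fingers and carrier below 0.05 N).
It fails at once if a bystander on the table is moved by more than 30 mm (distance of any of whelk, limpet, jar, dish, beaker, cowrie from where it was at the start of the episode above 0.03 m).
It fails at once if a specimen in the drawer is tipped (more than 0.4 rad) or lifted out (angle between any of urchin, coral's own z axis and vertical above 0.4 rad or height (world z) of any of urchin, coral above 0.12 m).
It also fails if it takes over 72 s, if anything falls off the work surface, if the arm or the gripper's body presses on something with over 40 N, if the wrist force passes 120 N, or if a joint passes its speed limit or range.

ROBOT

A 7-joint arm with a two-finger parallel gripper is mounted at the origin on the work surface. World frame = base frame: x ahead of the robot, y to its left, z up, the work surface at z = 0. Lengths are in mm, angles in rad, forces in N, time in s.
With the tool pointing down it reaches from about 350 to 900 mm from the base axis. Payload 19.9 kg.
Tool frame: the origin (TCP) lies on the centre line of the jaws, within the pads' length; the fingertips stand 17 mm ahead of it and the grasp point (between the pads) lies 2 mm behind it; z points along the fingers, y is the line along which they close (so a half turn about z gives the same grasp; the last joint's range is limited). The gripper opens to 94 mm and grips with 3 to 60 N. Pads are 16 mm wide; open, the fingers measure 119 mm over their backs; the gripper's body (75 mm by 177 mm) begins 78 mm behind the grasp point.
Start: joints at [-1.2, 0.417, -0.01, 1.614, 0.005, 1.111, -0.053], TCP at [250.15, 572.735, 222.425] pointing down, gripper open.
Joint ranges: [-2.81, 2.81], [-0.39, 2.02], [-1.27, 1.25], [0.06, 2.57], [-1.19, 4.33], [0.19, 2], [-2.82, 2.82]. Speed limits (rad/s): [1.89, 1.89, 2.39, 2.39, 3.01, 3.01, 3.01].

INTERFACE

Orientations are given as [roll, pitch, yaw] about the fixed x, y, z axes, in that order (R = Rz(yaw) Ry(pitch) Rx(roll)).
In Python, from rig import r, imaging gives the robot as it stands. The module is installed in compiled form; this text tells all that it offers. Calls block until the motion is done:
- r.reach(position, orientation): joint-space move of the TCP to a pose.
- r.line_to(position, rotation=None, velocity=150, f_stop=None): straight line of the TCP; rotation=None keeps the orientation; velocity is the mean speed in mm/s. With f_stop (N) it stops when the force on the tool has changed by that much, and returns True; else False.
- r.move_joints(angles): joint-space move.
- r.move_gripper(opening, squeeze=None): finger opening in mm; squeeze is the grip in N (None keeps the last); returns when the fingers have stopped.
- r.pause(seconds).
- r.ik(position, orientation): joint angles nearest the present ones, or None.
- r.get_obs(): the state.
- imaging.read_camera(name): name is "scene" or "top"; returns the picture (400x640x3 uint8, blue, green, red); there is no depth.
- imaging.calibration(name): a dict with "mtx" (3x3 intrinsics, pixels), "dist_coeffs" ([k1, k2, p1, p2, k3] as OpenCV has them; the pictures are not rectified), "world_from_camera" (4x4, takes a point from camera to world coordinates). Camera axes: x right, y up, looking along -z (the intrinsics and any distortion apply to the point x, -y, -z); pixel columns grow to the right and rows downward; lengths in mm; the calibration is good to about 2 mm. A picture is of the moment at which its call begins. calibration takes no time and is no camera call.
A pose or a line that the arm cannot do raises r.PlanningError and nothing moves.
- r.sign_off(): hands the job in; it is judged then, once.
The state is a dict: "clock": time; "qpos": joint angles; "qd": joint speeds; "joint_torque": joint torques, N m; "tcp_pos": TCP position; "orientation": TCP orientation; "contact_force": force on the tool from outside, world axes, zero at the start; "wrist_torque": the same for the moment, N m; "finger_gap": finger opening in mm; "grasp_force": force on a finger pad.
Only numpy, scipy, OpenCV 4.12 (cv2) and the standard library are available. Lean on these libraries where they do the work, as an engineer would, in place of code of your own. Each camera call takes 0.05 s, during which the arm holds its last target. There are 200 camera calls.

## Working session

There is one attempt and no reset: what is moved stays moved. The work goes in short steps, each a Python script; the robot and the scene stay as the last script left them, time stands still between calls to the robot, and variables do not carry over. Pictures are saved under pics/ and viewed, at most 10 in all, crops included, and the job is handed in when it is done.

```bash
mkdir -p pics
cat > h.py <<'E'
import numpy as np, cv2
from rig import r, imaging
def pix2w(cam,uv,z):
    c=imaging.calibration(cam); K=np.array(c["mtx"],float); d=np.array(c["dist_coeffs"],float); T=np.array(c["world_from_camera"],float)
    p=cv2.undistortPoints(np.array(uv,float).reshape(-1,1,2),K,d).reshape(-1,2)
    z=np.broadcast_to(z,len(p)); out=[]
    for (a,b),zz in zip(p,z):
        v=T[:3,:3]@np.array([a,-b,-1]); o=T[:3,3]; out.append(o+v*(zz-o[2])/v[2])
    return np.round(np.array(out),1)
def w2pix(cam,P):
    c=imaging.calibration(cam); K=np.array(c["mtx"],float); d=np.array(c["dist_coeffs"],float); T=np.array(c["world_from_camera"],float)
    q=(np.array(P,float).reshape(-1,3)-T[:3,3])@T[:3,:3]; q=q*[1,-1,-1]
    return cv2.projectPoints(q.reshape(-1,1,3),np.zeros(3),np.zeros(3),K,d)[0].reshape(-1,2).round(1)
E
python3 - <<'E'
from h import *
for n in("top","scene"):
    im=imaging.read_camera(n); cv2.imwrite(f"pics/{n}0.png",im if 0 else cv2.resize(im,(800,500),interpolation=cv2.INTER_CUBIC))
    c=imaging.calibration(n); print(n,np.round(c["mtx"],1).tolist(),c["dist_coeffs"],np.round(c["world_from_camera"],2).tolist())
E
```

```text
top [[420.5, 0.0, 324.0], [0.0, 420.5, 199.2], [0.0, 0.0, 1.0]] [-0.0671601  0.         0.         0.         0.       ] [[-0.0, 0.99, -0.15, 373.32], [-1.0, -0.0, -0.02, -10.73], [-0.02, 0.15, 0.99, 1567.45], [0.0, 0.0, 0.0, 1.0]]
scene [[505.0, 0.0, 332.3], [0.0, 505.0, 200.9], [0.0, 0.0, 1.0]] [-0.08538235  0.          0.          0.          0.        ] [[0.88, 0.32, -0.36, -46.88], [-0.48, 0.59, -0.65, -1144.74], [0.01, 0.74, 0.67, 1289.73], [0.0, 0.0, 0.0, 1.0]]
```

View pics/top0.png

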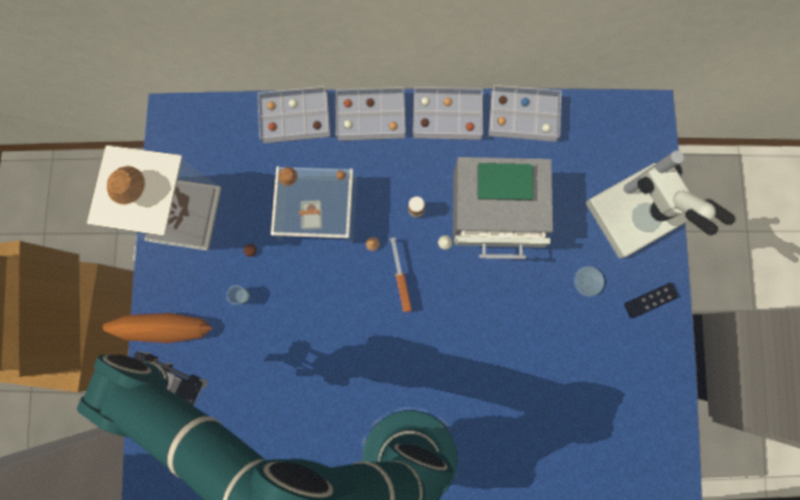

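View pics/scene0.png

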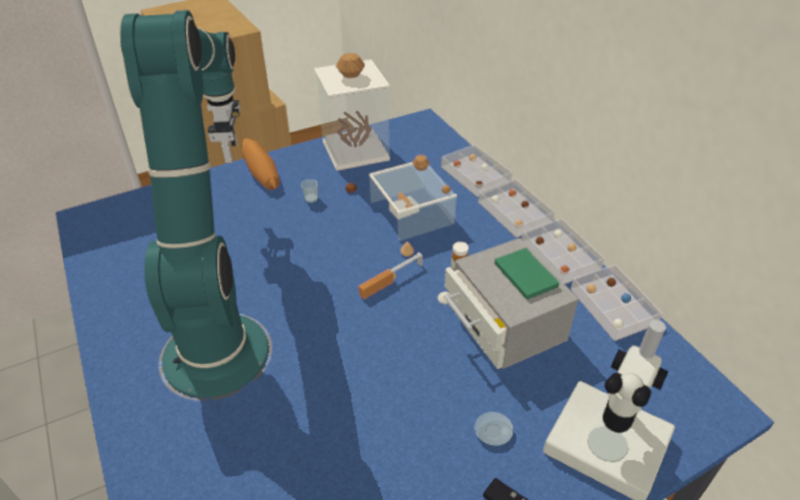

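The top view shows the cover at about (313,202), the carrier inside it near (310,213), the hook from (395,240) to (405,310) and the cabinet at (503,200) with its handle at (502,257). I'll crop closer.

Run:
```python
from h import *
im=imaging.read_camera("top"); a=im[125:255,205:335]; b=im[120:215,355:450]
cv2.imwrite("pics/c1.png",cv2.resize(a,None,fx=4.6,fy=4.6,interpolation=cv2.INTER_CUBIC))
im=imaging.read_camera("scene")
a=cv2.resize(im[120:200,270:380],(550,400),interpolation=cv2.INTER_CUBIC)
b=cv2.resize(b,None,fx=6,fy=6,interpolation=cv2.INTER_CUBIC)
cv2.imwrite("pics/c2.png",b)
```

```text
(no output)
```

View pics/c1.png

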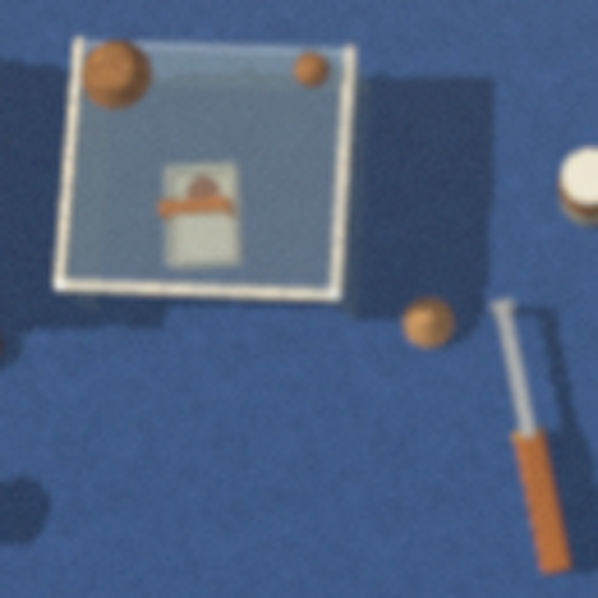

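View pics/c2.png

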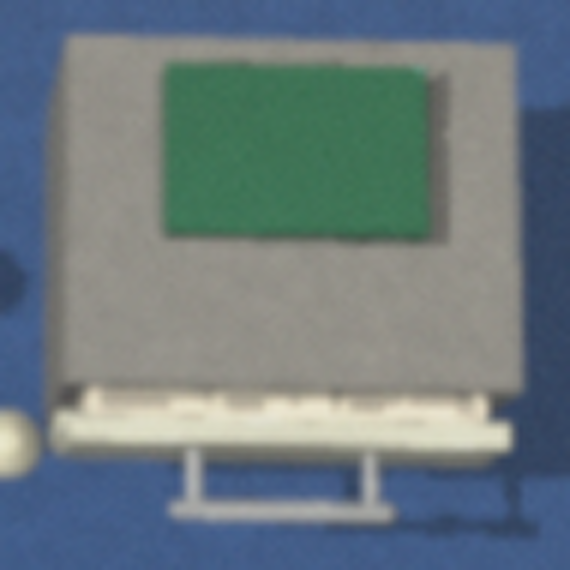

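The crops show the bar ends at (157,209)/(236,206), the roof corners, the hook handle corners and the tip at (502,303) in c1. In c2 the cabinet roof corners and the handle bar at (170,510)-(395,515) are visible. The drawer already stands slightly open.

Run:
```python
from h import *
A=lambda p:[((u+.5)/4.6-.5+205,(v+.5)/4.6-.5+125) for u,v in p]
B=lambda p:[((u+.5)/6-.5+355,(v+.5)/6-.5+120) for u,v in p]
def sh(n,P):
    print(n,P.tolist())
def ang(p,q): return round(float(np.arctan2(q[1]-p[1],q[0]-p[0])),3)
P=pix2w("top",A([(77,38),(355,44),(340,300),(53,291)]),110); sh("roof FL FR NR NL",P); print(P.mean(0),ang(P[2],P[1]),ang(P[3],P[0]),ang(P[2],P[3]))
P=pix2w("top",A([(157,209),(236,206)]),57); sh("bar",P); print(P.mean(0),ang(P[1],P[0])-1.571)
P=pix2w("top",A([(163,165),(238,163),(242,267),(167,269)]),28); sh("box",P); print(P.mean(0),ang(P[2],P[1]),ang(P[3],P[0]))
P=pix2w("top",A([(512,433),(543,430),(570,570),(541,574)]),40); sh("handle",P); print(P.mean(0),ang(P[2],P[1]),ang(P[3],P[0]))
sh("tip",pix2w("top",A([(502,303)]),39))
sh("whelk,jar",pix2w("top",A([(428,322),(590,178)]),[30,85]))
P=pix2w("top",B([(68,35),(515,45),(522,390)]),160); sh("cab FL FR NR",P); print((P[0]+P[2])/2,ang(P[2],P[1]),ang(P[1],P[0])-1.571)
P=pix2w("top",B([(170,510),(395,515)]),127); sh("bar",P); print(P.mean(0),ang(P[1],P[0])-1.571)
sh("front top",pix2w("top",B([(55,420),(512,428)]),146))
sh("limpet",pix2w("top",B([(6,440)]),10))
sh("dish,beaker,cowrie",pix2w("top",[(471,225),(190,236),(200,200)],[10,30,15]))
print(r.get_obs())
```

```text
roof FL FR NR NL [[833.0, 383.5, 110.0], [826.2, 163.6, 110.0], [622.9, 171.9, 110.0], [630.7, 394.4, 110.0]]
[728.2  278.35 110.  ] -0.041 -0.054 1.536
bar [[706.6, 327.3, 57.0], [708.7, 263.5, 57.0]]
[707.65 295.4   57.  ] 0.03300000000000014
box [[749.9, 330.0, 28.0], [751.2, 268.0, 28.0], [664.4, 262.6, 28.0], [663.0, 324.0, 28.0]]
[707.125 296.15   28.   ] 0.062 0.069
handle [[527.5, 42.2, 40.0], [529.8, 17.6, 40.0], [419.3, -3.6, 40.0], [416.2, 19.2, 40.0]]
[473.2   18.85  40.  ] 0.19 0.204
tip [[632.2, 50.6, 39.0]]
whelk,jar [[618.4, 110.5, 30.0], [723.7, -20.1, 85.0]]
cab FL FR NR [[840.7, -135.0, 160.0], [834.5, -394.7, 160.0], [631.0, -389.5, 160.0]]
[ 735.85 -262.25  160.  ] -0.026 -0.02400000000000002
bar [[567.3, -192.1, 127.0], [564.0, -321.8, 127.0]]
[ 565.65 -256.95  127.  ] -0.026000000000000023
front top [[616.7, -125.1, 146.0], [611.5, -386.6, 146.0]]
limpet [[627.4, -105.3, 10.0]]
dish,beaker,cowrie [[505.4, -534.0, 10.0], [464.8, 508.0, 30.0], [601.3, 480.7, 15.0]]
{'clock': 0.2, 'qpos': array([-1.20050097,  0.41775971, -0.01032339,  1.61391202,  0.00470817,
        1.11069989, -0.05298639]), 'qd': array([-0.00042155, -0.00159928,  0.00070772, -0.00188744,  0.00034341,
        0.00082284, -0.00137524]), 'joint_torque': array([ 1.96598303e-03, -8.50817728e+01,  6.39434271e-01, -4.25816453e+01,
       -4.87244222e-02,  1.73344219e-02,  1.10656988e-04]), 'tcp_pos': array([250.07141033, 572.56421385, 222.06913511]), 'orientation': array([-3.14084038e+00,  6.86388841e-05,  2.72984035e+00]), 'contact_force': array([ 0.08747715,  0.50747012, -0.53125737]), 'wrist_torque': array([-0.03190945,  0.01628864, -0.04505468]), 'grasp_force': 0.0, 'finger_gap': 93.94357293977323}
```

Sizes check out: the hook tip lies 163 mm from the handle centre, and the cabinet and cover dimensions are within about 1 cm. Next I'll pick up the hook.

```bash
cat >> h.py <<'E'
pi=np.pi
def dn(yaw): return [pi,0,yaw]
def st():
    o=r.get_obs(); print(round(o["clock"],2),o["tcp_pos"].round(1),o["orientation"].round(3),"gap",round(o["finger_gap"],1),"F",o["contact_force"].round(1),"gf",round(o["grasp_force"],1),"q",o["qpos"].round(2))
E
python3 - <<'E'
from h import *
hy=.197; g=np.array([473.2,18.9])+17*np.array([np.cos(hy),np.sin(hy)])
for y in(hy,hy+pi,hy-pi):
    print(y,r.ik([*g,22],dn(y)),r.ik([538,295,62],dn(y-.16)),r.ik([380,290,62],dn(y-.16)))
y=hy
q0,q1=r.ik([*g,22],dn(hy)),r.ik([*g,22],dn(hy-pi))
r.reach([*g,120],dn(y)); r.move_gripper(60)
r.line_to([*g,22],velocity=120,f_stop=15); st()
r.move_gripper(10,30); st()
E
```

```text
0.197 [-0.53980006  0.54527071  0.52632449  2.09564592 -0.46822127  0.61545285
 -1.06095377] [-0.95247572  0.65205797  0.54646642  1.77515572 -0.43814313  0.83798062
 -1.73221933] [-1.15992913  0.44280543  0.53136768  2.11146755 -0.35563439  0.67328824
 -1.92293214]
3.338592653589793 [-0.25987667  0.49182173  0.18191456  2.08677049 -0.15760609  0.57557452
  1.80120291] [-0.5764837   0.58535761  0.03293382  1.76156329 -0.02548531  0.79508388
  1.07661389] [-0.7238967   0.39367447  0.0089912   2.09756729 -0.00569604  0.65037303
  0.89673634]
-2.944592653589793 [-0.25987667  0.49182173  0.18191456  2.08677049 -0.15760609  0.57557452
  1.80120291] [-0.5764837   0.58535761  0.03293382  1.76156329 -0.02548531  0.79508388
  1.07661389] [-0.7238967   0.39367447  0.0089912   2.09756729 -0.00569604  0.65037303
  0.89673634]
4.05 [490.2  22.2  22.5] [ 3.142e+00 -1.000e-03  1.970e-01] gap 60.0 F [ 0.3 -0.2  0.2] gf 0.0 q [-0.57  0.56  0.57  2.1  -0.51  0.63 -1.03]
4.7 [489.9  22.1  22.1] [ 3.142 -0.     0.197] gap 23.6 F [-0.1 -0.2  3.8] gf 30.0 q [-0.57  0.56  0.57  2.1  -0.51  0.62 -1.03]
```

Run:
```python
from h import *
c=.04; u=np.array([np.cos(c),np.sin(c)])
def tip(x,y,h): return [*(np.array([x,y])-145.5*u),22+h]
x0,y0=683.5,295
r.line_to([445,60,120],dn(.12),velocity=200)
r.line_to(tip(x0-95,y0-95*c,100),dn(c),velocity=250)
r.line_to(tip(x0-95,y0-95*c,40),velocity=200)
r.line_to(tip(x0,y0,40),velocity=100); st()
im=imaging.read_camera("top")[150:230,205:305]; im2=imaging.read_camera("scene")[115:205,270:390]
cv2.imwrite("pics/ins.png",np.vstack([cv2.resize(im,(600,480)[:2],interpolation=3)[:300+180],]))
a=cv2.resize(im,(400,320),interpolation=cv2.INTER_CUBIC);b=cv2.resize(im2,(400,300),interpolation=cv2.INTER_CUBIC)
cv2.imwrite("pics/ins.png",np.hstack([a,cv2.copyMakeBorder(b,0,20,0,0,0)]))
print(w2pix("top",[[x0,y0,79]]))
```

```text
8.03 [537.6 289.3  62. ] [-3.142  0.     0.04 ] gap 23.6 F [ 0.1 -0.6 -1.9] gf 30.0 q [-0.98  0.66  0.6   1.78 -0.48  0.85 -1.69]
[[246.1 174.9]]
```

View pics/ins.png

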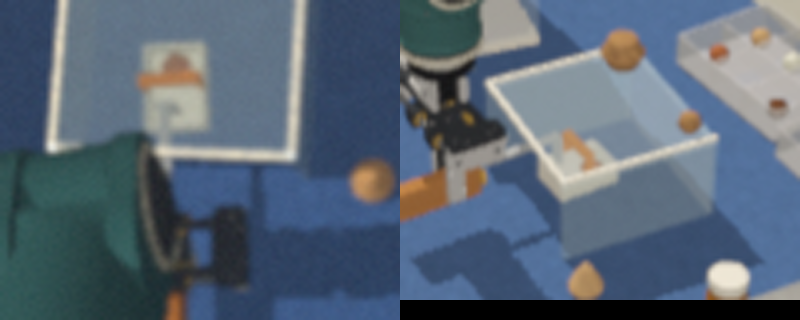

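The tip, at crop (170,105), sits inside the carrier's empty half between the near wall and the bar. I'll lower it and draw the carrier out.

Run:
```python
from h import *
c=.04; u=np.array([np.cos(c),np.sin(c)])
p=r.get_obs()["tcp_pos"]
p=p+[2,0,0]; r.line_to(p,velocity=50)
print(r.line_to([p[0],p[1],29],velocity=60,f_stop=5)); st()
p=r.get_obs()["tcp_pos"]
r.line_to([*(p[:2]-167*u),p[2]],velocity=70,f_stop=25); st()
im=imaging.read_camera("top")[150:270,205:325]; im2=imaging.read_camera("scene")[115:215,240:360]
a=cv2.resize(im,(400,400),interpolation=cv2.INTER_CUBIC);b=cv2.resize(im2,(400,333),interpolation=cv2.INTER_CUBIC)
cv2.imwrite("pics/out.png",np.hstack([a,cv2.copyMakeBorder(b,0,67,0,0,0)]))
```

```text
False
9.07 [539.8 289.4  29.1] [ 3.142 -0.     0.04 ] gap 24.1 F [-0.3  0.4 -1.8] gf 30.0 q [-0.96  0.71  0.57  1.79 -0.51  0.79 -1.66]
11.61 [373.  282.6  29. ] [3.141 0.    0.04 ] gap 23.9 F [-0.1 -0.4 -2.1] gf 30.0 q [-1.21  0.52  0.59  2.15 -0.5   0.61 -1.79]
```

View pics/out.png

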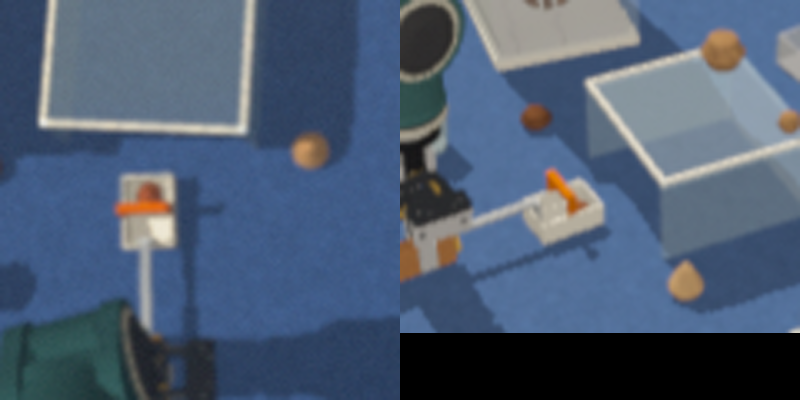

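The carrier is out and upright, with its bar at crop (145,209). Next I'll free the hook, lay it back where it was, and open the drawer.

Run:
```python
from h import *
c=.04
A=lambda p:[((u+.5)/3.3333-.5+205,(v+.5)/3.3333-.5+150) for u,v in p]
print("bar ends",pix2w("top",A([(117,210),(172,208)]),57).tolist(),"box",pix2w("top",A([(120,175),(174,173),(176,246),(122,249)]),28).tolist())
p=r.get_obs()["tcp_pos"]
r.line_to(p+[6,0,0],velocity=60)
r.line_to(p+[6,0,95],velocity=150)
r.line_to([440,60,122],dn(.12),velocity=250)
r.line_to([490,22,60],dn(.197),velocity=200)
print(r.line_to([490,22,22.5],velocity=60,f_stop=6)); st()
r.move_gripper(60); r.pause(.2)
r.line_to([490,22,130],velocity=200)
y=pi/2-.025
r.reach([566,-257,220],dn(y)); r.move_gripper(34); 
print(r.line_to([566,-257,120],velocity=120,f_stop=10)); st()
r.move_gripper(5,30); st()
```

```text
bar ends [[548.3, 318.8, 57.0], [550.4, 258.5, 57.0]] box [[591.0, 322.9, 28.0], [593.1, 262.3, 28.0], [511.5, 258.2, 28.0], [508.2, 318.3, 28.0]]
True
15.04 [489.4  22.   21.8] [-3.141e+00  1.000e-03  1.970e-01] gap 23.9 F [0.6 0.1 5.3] gf 30.0 q [-0.6   0.57  0.6   2.1  -0.54  0.63 -1.  ]
False
19.82 [ 566.4 -257.2  120.7] [3.141 0.    1.546] gap 34.0 F [-0.4  0.2 -0.1] gf 0.0 q [ 0.03  0.56  0.48  1.72 -0.31  0.93  0.6 ]
20.32 [ 566.3 -257.   120.3] [3.141 0.    1.546] gap 10.1 F [ 1.3 -0.1  4.9] gf 30.0 q [ 0.03  0.56  0.48  1.72 -0.31  0.93  0.6 ]
```

Run:
```python
from h import *
p=r.get_obs()["tcp_pos"]; d=np.array([-np.cos(.025),np.sin(.025),0])
print(r.line_to(p+150*d,velocity=90,f_stop=14)); st(); r.pause(.2); st()
r.move_gripper(34); r.pause(.1)
q=r.get_obs()["tcp_pos"]; r.line_to([q[0],q[1],215],velocity=150); st()
r.reach([400,50,260],dn(pi/2))
im=imaging.read_camera("top"); a=im[130:240,350:460]; b=im[180:250,215:325]
im2=imaging.read_camera("scene")[180:300,320:460]
cv2.imwrite("pics/dr.png",cv2.resize(a,(550,550),interpolation=cv2.INTER_CUBIC)); cv2.imwrite("pics/dr2.png",cv2.resize(im2,(700,600),interpolation=cv2.INTER_CUBIC))
```

```text
True
21.64 [ 434.6 -253.9  120.5] [3.139e+00 1.000e-03 1.545e+00] gap 9.8 F [ 3.6 -2.4 -1. ] gf 30.0 q [ 0.03  0.37  0.52  2.02 -0.25  0.81  0.67]
21.84 [ 434.6 -253.9  120.4] [3.140e+00 1.000e-03 1.546e+00] gap 10.0 F [ 2.4 -1.3  3.8] gf 30.0 q [ 0.03  0.37  0.52  2.02 -0.25  0.81  0.67]
23.3 [ 434.1 -253.7  214.3] [-3.141  0.     1.545] gap 33.7 F [-0.4 -0.2 -0.5] gf 0.0 q [-0.03  0.23  0.57  1.94 -0.15  1.01  0.58]
```

View pics/dr.png

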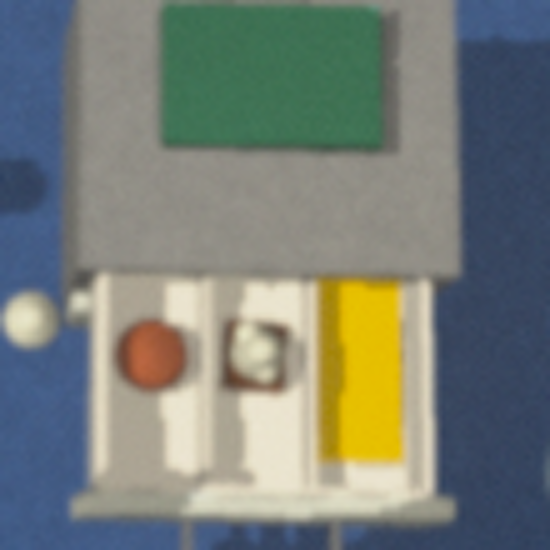

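The drawer is at its stop. The yellow liner is in the right compartment, at crop u 320–402 with its near edge at v≈462. I'll measure the liner and the carrier bar by colour.

Run:
```python
from h import *
B=lambda p:[((u+.5)/5-.5+350,(v+.5)/5-.5+130) for u,v in p]
L=pix2w("top",B([(320,462),(402,462),(402,285),(322,282)]),92); print("liner",L.tolist())
print("div z118 between mid/right, right wall",pix2w("top",B([(305,400),(316,400),(421,400),(433,400)]),118).tolist())
im=imaging.read_camera("top"); h=cv2.cvtColor(im,cv2.COLOR_BGR2HSV)
def box(m,x0,x1,y0,y1):
    k=np.zeros_like(m);k[y0:y1,x0:x1]=m[y0:y1,x0:x1];n,l,s,c=cv2.connectedComponentsWithStats(k);i=1+s[1:,4].argmax();return l==i,s[i],c[i]
m,s,c=box(cv2.inRange(h,(5,190,150),(16,255,255)),230,270,200,225); print("bar",s,c,pix2w("top",[c],57)); 
pts=np.argwhere(m)[:,::-1].astype(np.float32); print(cv2.minAreaRect(pts))
m,s,c=box(cv2.inRange(h,(20,150,80),(32,255,255)),400,450,170,240); print("liner",s,c,cv2.minAreaRect(np.argwhere(m)[:,::-1].astype(np.float32)),pix2w("top",[c],92))
cv2.imwrite("pics/car.png",cv2.resize(im[185:245,220:290],(700,600),interpolation=cv2.INTER_CUBIC))
```

```text
liner [[509.8, -303.4, 92.0], [509.6, -361.3, 92.0], [636.2, -366.0, 92.0], [638.5, -308.8, 92.0]]
div z118 between mid/right, right wall [[550.6, -289.1, 118.0], [550.6, -296.8, 118.0], [550.4, -370.0, 118.0], [550.4, -378.4, 118.0]]
bar [241 210  14   4  31] [247.93548387 211.48387097] [[552.5 288.9  57. ]]
((247.4344482421875, 211.27871704101562), (2.6255362033843994, 13.12768268585205), 84.80557250976562)
liner [414 186  16  36 576] [421.5 203.5] ((421.5, 203.5), (35.0, 15.0), 90.0) [[ 575.5 -333.5   92. ]]
```

View pics/car.png

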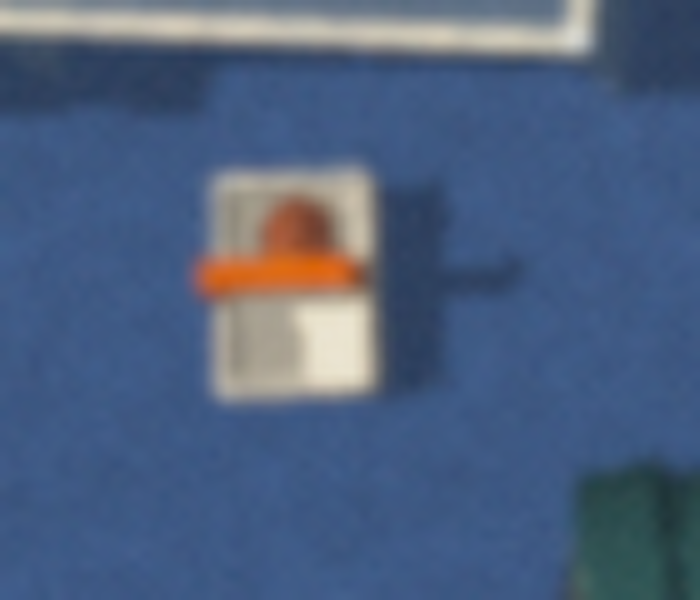

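Bar centre is about (550.5, 289.5) with yaw 0.05, and the corner and colour readings agree to about 2 mm. The compartment's mid-line is y≈-333 at x=560. Now I'll grasp the bar across x.

Run:
```python
from h import *
y=pi/2+.05
r.reach([550.5,289.5,150],dn(y)); r.move_gripper(50)
print(r.line_to([550.5,289.5,50],velocity=100,f_stop=8)); st()
r.move_gripper(5,20); st()
r.line_to([550.5,289.5,90],velocity=80); st()
r.line_to([550.5,289.5,255],velocity=200)
r.line_to([560,-332.9,255],dn(pi/2-.028),velocity=220); st()
im=imaging.read_camera("top")[120:240,350:470]; im2=imaging.read_camera("scene")[150:290,310:470]
a=cv2.resize(im,(400,400),interpolation=cv2.INTER_CUBIC);b=cv2.resize(im2,(400,350),interpolation=cv2.INTER_CUBIC)
cv2.imwrite("pics/pl.png",np.hstack([a,cv2.copyMakeBorder(b,0,50,0,0,0)]))
```

```text
False
27.42 [550.9 289.7  50.6] [ 3.141 -0.     1.621] gap 49.9 F [ 0.7 -0.1  1.1] gf 0.0 q [-0.75  0.63  0.29  1.75 -0.24  0.79 -0.29]
28.09 [550.6 289.5  50.1] [ 3.141 -0.     1.621] gap 11.9 F [0.9 0.1 0.4] gf 20.0 q [-0.74  0.63  0.29  1.75 -0.24  0.79 -0.29]
28.74 [550.4 289.5  90. ] [-3.142 -0.     1.621] gap 11.5 F [-0.1 -0.3 -1.9] gf 20.0 q [-0.76  0.58  0.3   1.73 -0.22  0.86 -0.31]
32.7 [ 560.2 -332.3  255. ] [ 3.141 -0.     1.544] gap 12.0 F [-0.2 -0.5 -0.8] gf 20.0 q [ 0.08  0.49  0.58  1.52 -0.28  1.21  0.68]
```

View pics/pl.png

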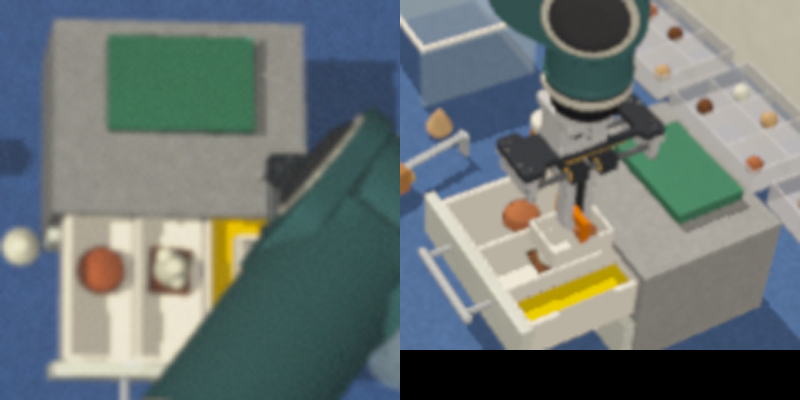

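The carrier hangs level over the right compartment. I'll lower it.

Run:
```python
from h import *
r.line_to([560,-332.9,185],velocity=150); r.pause(.3); st()
print(r.line_to([560,-332.9,147],velocity=50,f_stop=6)); st()
```

```text
33.72 [ 560.2 -333.   185.7] [3.141 0.    1.543] gap 11.7 F [ 0.1 -0.7 -1.3] gf 20.0 q [ 0.1   0.55  0.56  1.59 -0.32  1.09  0.71]
False
34.62 [ 560.1 -333.   147.3] [3.141 0.    1.543] gap 12.0 F [-0.9  0.4 -0.4] gf 20.0 q [ 0.11  0.59  0.54  1.62 -0.34  1.02  0.73]
```

Run:
```python
from h import *
print(r.line_to([560,-332.9,141],velocity=15,f_stop=3)); st()
r.move_gripper(40); r.pause(.2); st()
r.line_to([560,-332.9,260],velocity=150)
r.reach([400,50,260],dn(pi/2)); r.pause(.3); st()
im=imaging.read_camera("top")
m=im[130:240,350:460]; h2=im[170:240,300:370]; s=imaging.read_camera("scene")[170:290,260:440]
cv2.imwrite("pics/fin.png",np.hstack([cv2.resize(m,(400,400),interpolation=3),cv2.resize(s,(400,400),interpolation=3)]))
```

```text
True
35.01 [ 560.3 -333.   142. ] [3.141 0.    1.543] gap 11.5 F [0.  0.7 6.1] gf 20.0 q [ 0.11  0.6   0.54  1.63 -0.35  1.01  0.73]
35.84 [ 559.8 -332.7  141.3] [-3.141 -0.     1.543] gap 40.2 F [0.2 0.1 0.7] gf 0.0 q [ 0.11  0.6   0.54  1.63 -0.35  1.01  0.73]
38.62 [400.2  49.7 260. ] [-3.141  0.     1.57 ] gap 40.0 F [-1.   0.4  0.6] gf 0.0 q [-0.64 -0.05  0.43  2.09  0.02  1.1  -0.22]
```

View pics/fin.png

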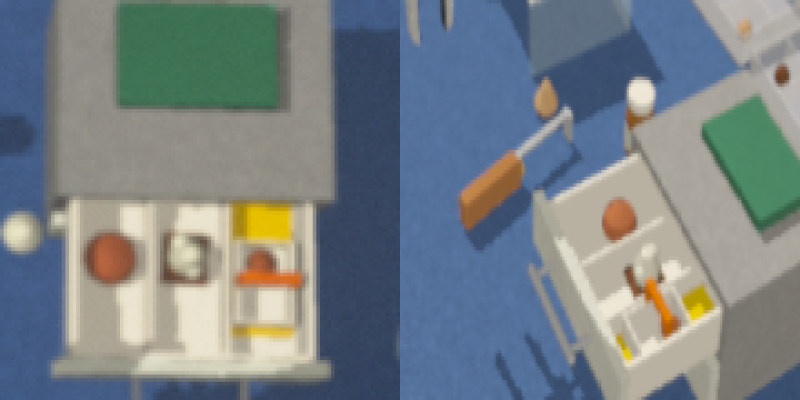

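The carrier sits upright and lengthwise on the liner, at crop (265,280). The drawer is out, and the hook lies on the table. Handing in.

```bash
python3 -c "
from h import *
print(r.sign_off())"
```

```text
the job is handed in; nothing more can be done
None
```

I handed the job in at about 39 s: the last picture shows the carrier upright on the yellow liner, the drawer out at its stop, the hook flat on the table and the other specimens in view undisturbed; no verdict came back.

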